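# Wedge a bearing block tight in a wedge vice

### The arm

A 6-joint arm with a two-finger parallel gripper is mounted at the origin on a cart in front of the work surface, level with it; the furniture and walls round the work are solid. World frame = base frame: x ahead of the robot, y to its left, z up, the work surface at z = 0. Lengths are in mm, angles in rad, forces in N, time in s.
With the tool pointing down it reaches from about 400 to 925 mm from the base axis. Payload 12.5 kg.
Tool frame: the origin (TCP) lies midway between the tips of the shut fingers; the grasp point (between the pads) lies 19 mm behind it; z points along the fingers, y is the direction in which the jaws open and shut (so a half turn about z gives the same grasp; the last joint's range is limited). The gripper opens to 95 mm and grips with 3 to 60 N. Pads are 20 mm wide; open, the fingers measure 119 mm over their backs; the gripper's body (75 mm by 180 mm) begins 59 mm behind the grasp point.
Start: joints at [1.211, 0.491, 1.559, -0, 1.092, -0.106], TCP at [156.909, 605.001, 214.661] pointing down, gripper open.
Joint ranges: [-3.1, 3.1], [-0.84, 2.19], [0.05, 2.79], [-1.13, 4.28], [0.06, 2.93], [-2.69, 2.69]. Speed limits (rad/s): [2.22, 2.22, 2.79, 3.14, 3.14, 3.14].

### API

Orientations are given as [roll, pitch, yaw] about the fixed x, y, z axes, in that order (R = Rz(yaw) Ry(pitch) Rx(roll)).
In Python, from cell import * gives the robot as it stands. The module is installed in compiled form; this text tells all that it offers.
- The arm moves only by the tool carry_out, never from a script. Its argument "moves" is a list of rows, each an object of numbers: "dx", "dy", "dz": the shift along the tool's x, y, z in m; "twist": the turn about the tool's z in degrees. A call has 1 to 5 rows; each row is the pose to reach, as a shift and turn from the pose commanded when the call began, along the tool's axes at that moment; what a row does not reach only later rows make up. A row lasts 1/10 s, in which the tool goes at most 50 mm and 8.59 degrees, less where a joint would pass 70% of its speed; a pose out of reach is approached as far as the arm can. A call with a gripper value outside its range is refused whole. "grip" is the finger opening in m, from 0 to 0.0951, set as the call begins (left out, the last holds). The fingers move at their own pace and stop on an object; the grip force is fixed at half the most. Time passes only in rows, so rows that repeat a pose let the fingers close. It gives the time, the measured TCP pose, the force and the opening at its end, in the units of the state.
- state(): the state, without advancing time (a new reading comes with each control period).
- read_camera(name): name is "side" or "top" or "wrist"; returns (picture, depth): 480x640x3 uint8, red, green, blue; 480x640 float32, mm along the optical axis (not along the pixel's ray), 0 where there is no reading.
- camera_info(name): a dict with "mtx" (3x3 intrinsics, pixels), "R" (3x3) and "t" (3): a world point X has camera coordinates R X + t. Camera axes: x right, y down, z forward; pixel columns grow to the right and rows downward; lengths in mm; the calibration is good to about 2 mm. The wrist camera is an equidistant fisheye: a pixel r from the principal point sees the ray r / f radians off the axis. A picture is of the moment at which its call begins: read the wrist's pose just before it. camera_info takes no time and is no camera call; for the wrist camera it gives the pose at the moment of the call.
- job_done(): hands the job in, once; it reports no verdict.
The state is a dict: "t": time; "joints": joint angles; "qvel": joint speeds; "tau": joint torques, N m; "eef_pos": TCP position; "tcp_rot": TCP orientation; "ft_force": force on the tool from outside, world axes, zero at the start; "moment": the same for the moment, N m; "opening": opening from 0.0 (shut) to 1.0 (fully open).
Only numpy, scipy, OpenCV 4.12 (cv2) and the standard library are available. Lean on these libraries where they do the work, as an engineer would, in place of code of your own. Each camera call takes 0.05 s, during which the arm holds its last target. There are 200 camera calls.

### The job

The brass bearing block stands loose in the wedge vice and has to be held firmly for filing. Set the steel wedge, thin end first, into the mouth of the vice's slot by hand, then take the hammer and tap the wedge in lightly until it moves no further and the block is clamped tight, without striking or pressing so hard that the brass is bruised. Then lay the hammer down flat on the bench top, and leave everything else where it is.

Things in the scene. Friction and masses are not known exactly. Their poses are not given: they have to be found in the camera images.
- vice: wedge vice fixed on the bench: grey base plate 134 x 160 x 10 mm; origin under it, z up, the parts stand on it at z = 10 mm. Across it, along x, stand a grey taper cheek (near the robot), the wedge slot (open above), the steel jaw, the brass block and the steel fence (far side, face from x = +43 to +50), all from y = -60 to +20 mm and 20 mm high. The fence is set anew for each job
- vice_mouth (a point): middle of the slot's mouth on the base (vice x = -30.5, y = +20, z = +10 mm; axes as the vice's). The wedge goes in along -y. Mouth 17 mm wide while the jaw is back (jaw side straight at x = +8.5 from here, cheek side at x = -8.5 slanting inward 1 in 5). The base goes on 65 mm before the mouth. The wedge jams with its thin end 48 to 84 mm inside: not known beforehand, to be felt
- vice_jaw: the vice's steel jaw, 20 x 80 x 20 mm, origin at the middle of its underside, axes as the vice's. It slides along x only; a spring of about 2 N holds it back against the slot (origin at vice x = -12 mm); the wedge pushes it 1 to 8 mm to +x onto the block
- bearing_block: brass bearing block with a raised pad, 44 mm (x) x 56 mm (y) x 28 mm high, about 0.55 kg, loose in the vice between jaw and fence; origin at the middle of its underside, axes as the vice's
- wedge: bright steel wedge, 120 mm long, 20 mm high, 0.3 kg, lying left of the vice on the side it slides on. Origin mid-underside, z up. Thin end (8 mm) at y = -60; parallel head 25 mm wide from y = +25 to +60: grasp there. +x side straight at x = +12.5 (for the jaw), -x side tapers 1 in 5 to x = +4.5 (for the cheek). In the slot its axes are parallel to the vice's. Oiled, but stays where left
- wedge_butt (a point): middle of the wedge's flat butt, 25 x 20 mm, where the hammer strikes (wedge y = +60, z = +10 mm; axes as the wedge's). With this point 100 mm before the mouth along y and at x = -6.5, z = +10 mm from point vice_mouth, the wedge stands 20 mm deep in the slot with 2.5 mm play each side; 45 mm deep it meets the jaw; a push of 12 to 18 N jams it tight
- hammer: small watchmaker's hammer, 85 g, lying flat at the left. Wooden handle 8 mm thick along y, from y = -73 to its end at y = +82 mm, at x = +3, 6 mm above the underside; steel head at y = -75 mm along x from -19 to +19 mm, 13 mm high. Origin under the middle of the whole, z up. Balance point near y = -35 mm
- hammer_face (a point): middle of the hammer's round striking face, 14 mm across, which looks along the hammer's -x (hammer x = -19, y = -75, z = +7 mm; axes as the hammer's)
- flat_file: bystander: hand file 165 mm long with a brown wooden handle, behind the wedge
- driver_yellow: bystander: small watchmaker's screwdriver 90 mm long with a yellow band, left at the back
- loupe: bystander: black eye loupe, 34 mm across and 28 mm high, in front of the vice at its right
- tin: bystander: round flat mottled white tin 49 mm across and 17 mm high, at the left
- pin_vice: bystander: thin steel pin vice 88 mm long, lying in front of the vice
- calliper: bystander: steel vernier calliper 150 mm long, right of the vice
- dial: bystander: round grey dial plate 32 mm across and 9 mm high, right of the vice
Not all that is in view belongs to the job. What is shaped like the bearing_block but turquoise is not meant.

How it is judged:
By the outcome, as a careful person would: the job done as asked, in the order asked, and still so for the second after the job is handed in, with the robot touching nothing.
It also fails if it takes over 58 s, if anything falls off the work surface, if the arm or the gripper's body presses on something with over 40 N, if the wrist force passes 120 N, or if a joint passes its speed limit or range.

## Working session

There is one attempt and no reset: what is moved stays moved. The work goes in short steps, Python scripts to look and compute and a tool call to move; the robot and the scene stay as the last step left them, time stands still between calls to the robot, and variables do not carry over. Pictures are saved under pics/ and viewed, about 8 in all and at most 12, crops included, and the job is handed in when it is done.

Besides the shell and the picture viewer there is one more tool, called after "Emit:" as a command line: name --argument value ..., lists and objects as JSON in quotes. carry_out: Moves the arm, as the interface text tells. Its arguments: {"type":"object","properties":{"moves":{"type":"array","items":{"type":"object","properties":{"dx":{"type":"number"},"dy":{"type":"number"},"dz":{"type":"number"},"twist":{"type":"number"}}}},"grip":{"type":"number"}},"required":["moves"]}

```bash
mkdir -p pics
cat > h.py <<'E'
from cell import *
import numpy as np, cv2
def ray(name,u,v,ci=None):
    c=ci or camera_info(name);K=c['mtx'];R=np.array(c['R']);t=np.array(c['t'])
    x=(u-K[0][2])/K[0][0];y=(v-K[1][2])/K[1][1]
    if name=='wrist':
        r=np.hypot(x,y);s=np.sin(r)/r if r>1e-9 else 1;d=np.array([x*s,y*s,np.cos(r)])
    else:d=np.array([x,y,1.])
    return -R.T@t,R.T@d
def onz(name,u,v,z,ci=None):
    o,d=ray(name,u,v,ci);return o+d*(z-o[2])/d[2]
def snap(name,f):
    ci=camera_info(name);p,d=read_camera(name);cv2.imwrite('pics/'+f+'.png',p[:,:,::-1]);np.savez('pics/'+f+'.npz',p=p,d=d,K=ci['mtx'],R=ci['R'],t=ci['t']);return p,d,ci
def load(f):
    z=np.load('pics/'+f+'.npz');return z['p'],z['d'],dict(mtx=z['K'],R=z['R'],t=z['t'])
E
python3 - <<'E'
from h import *
np.set_printoptions(precision=3,suppress=True)
print(state())
for n in ['top','side','wrist']:
    p,d,ci=snap(n,n+'0');print(n,np.array(ci['mtx']).tolist(),-np.array(ci['R']).T@ci['t'],np.array(ci['R'])[2])
E
```

```text
{'t': 0.0, 'joints': array([ 1.211,  0.492,  1.559,  0.   ,  1.092, -0.106]), 'qvel': array([ 0.001, -0.001,  0.   ,  0.002, -0.   , -0.   ]), 'tau': array([ -0.002, -61.26 , -25.817,   0.069,   0.048,  -0.   ]), 'eef_pos': array([156.815, 604.757, 214.054]), 'tcp_rot': array([-3.141, -0.   ,  2.888]), 'ft_force': array([-0.072,  0.442, -0.12 ]), 'moment': array([ 0.014, -0.031,  0.011]), 'opening': 1.0007995483899153}
top [[595.4193912756527, 0.0, 319.49565783567215], [0.0, 595.4193912756527, 241.94891829969995], [0.0, 0.0, 1.0]] [ 371.038   92.931 1416.82 ] [ 0.088 -0.014 -0.996]
side [[482.32332779884, 0.0, 313.10398538674156], [0.0, 482.32332779884, 235.8784917871912], [0.0, 0.0, 1.0]] [ 555.681 -761.131  437.526] [-0.06   0.899 -0.433]
wrist [[371.64829954431775, 0.0, 313.3723868260011], [0.0, 371.64829954431775, 242.45931011302636], [0.0, 0.0, 1.0]] [ 84.819 622.986 383.896] [ 0.256 -0.068 -0.964]
```

View pics/top0.png

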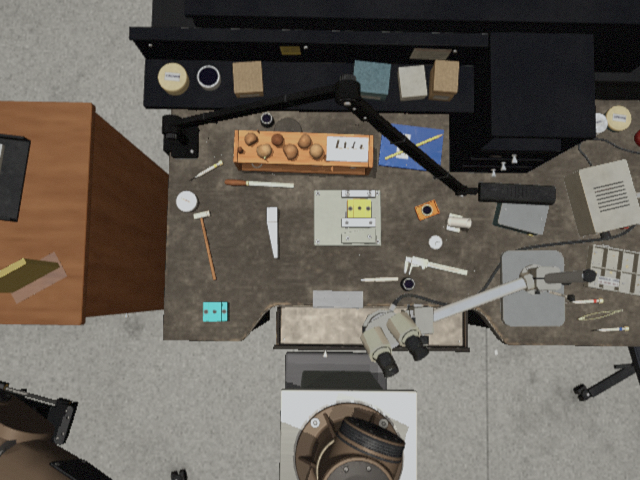

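View pics/side0.png

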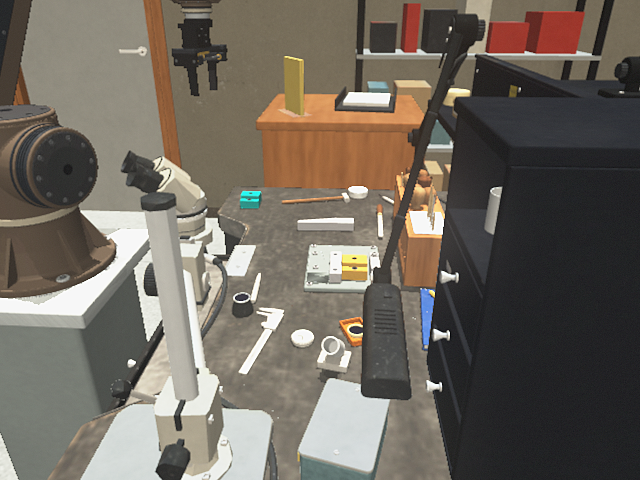

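Top view: the wedge is at (272,232), wide head up and thin end at (277,257). The hammer has its head at (202,214) and handle end at (213,278). The vice is at (347,218) with the brass block at (359,208). The turquoise decoy is at (215,312), and the white file at (265,184). The lamp arm passes from (350,95) to (510,190).

Run:
```python
from h import *
np.set_printoptions(precision=1,suppress=True)
p,d,ci=load('top0')
for n,u,v in [('wedge head',272,207),('wedge thin',277,258),('ham head',202,214),('ham end',213,278),('block',359,208),('vice L',315,245),('vice TL',315,191),('vice TR',380,190),('vice BR',381,244),('lamp1',400,135),('lamp2',440,170),('lamphead',515,193),('scope1',385,325),('scope2',410,345),('slab',340,298),('rack',300,150),('mount',350,95)]:
    q=onz('top',u,v,0,ci);o,r=ray('top',u,v,ci);dd=np.median(d[v-1:v+2,u-1:u+2]);print(n,q[:2],'depthpt',o+r*dd)
c=p[170:290,180:400,::-1];cv2.imwrite('pics/c1.png',cv2.resize(c,None,fx=3.6,fy=3.6,interpolation=cv2.INTER_CUBIC))
```

```text
wedge head [579.2 188.4] depthpt [576.5 187.2  18.4]
wedge thin [456.9 174. ] depthpt [456.9 174.   -0. ]
ham head [559.6 355.3] depthpt [558.2 353.3  10.8]
ham end [407.2 324.5] depthpt [407.1 324.    2.9]
block [580.2 -20.5] depthpt [574.7 -17.5  37. ]
vice L [489.3  83.9] depthpt [489.4  83.9  -1.2]
vice TL [619.8  85.9] depthpt [617.3  85.9  14.2]
vice TR [624.8 -70.8] depthpt [624.1 -70.4   3.8]
vice BR [494.1 -73.9] depthpt [494.1 -73.8   1. ]
lamp1 [ 761.  -118.9] depthpt [675.1 -72.2 312. ]
lamp2 [ 676.2 -216.2] depthpt [ 631.  -170.4  209.9]
lamphead [ 622.9 -397.9] depthpt [ 596.9 -347.2  146.4]
scope1 [302.1 -84.3] depthpt [310.6 -62.6 173.7]
scope2 [ 256.1 -143.5] depthpt [ 274.2 -106.3  223.2]
slab [364.2  22.8] depthpt [364.2  23.    3.4]
rack [719.5 123.6] depthpt [695.8 121.5  96.5]
mount [858.5   3.8] depthpt [713.2  30.4 422.4]
```

View pics/c1.png

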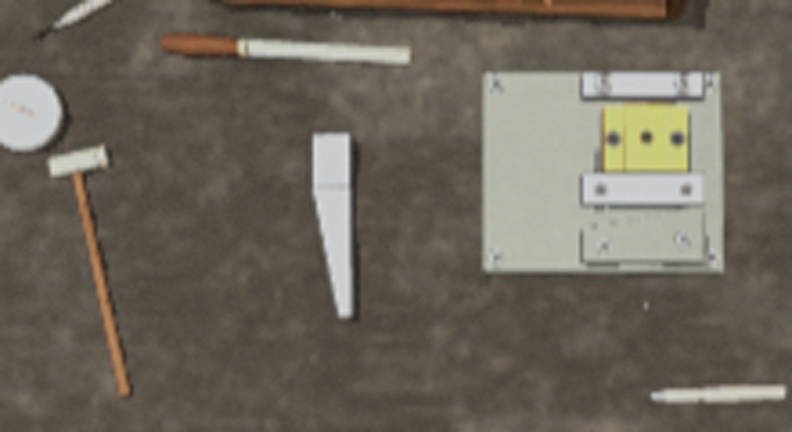

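Only the brass block stands in the vice, so the choice is clear. In the crop the wedge's straight side faces right (world -y). The hammer's small end face to the right looks toward the vice. Moving over the wedge now.

```bash
cat >> h.py <<'E'
def go(x,y,z,yaw):
    s=state();p=s['eef_pos'];w=s['tcp_rot'][2]
    ax=np.array([[np.cos(w),np.sin(w),0],[np.sin(w),-np.cos(w),0],[0,0,-1]])
    t=-((np.degrees(yaw-w)+180)%360-180)
    print('dx,dy,dz mm',np.round(ax@(np.array([x,y,z])-p),1),'twist',round(t,1))
E
python3 - <<'E'
from h import *
go(530,170,230,0)
E
```

```text
dx,dy,dz mm [-470.4 -327.2  -15.8] twist 165.5
```

Emit:
carry_out --moves '[{"dx": -0.04, "dy": -0.028, "dz": 0}, {"dx": -0.08, "dy": -0.056}, {"dx": -0.12, "dy": -0.084}, {"dx": -0.16, "dy": -0.112}, {"dx": -0.2, "dy": -0.14}]'

```text
schema error: expected keys dx, dy, dz, twist
```

Emit:
carry_out --moves '[{"dx": -0.04, "dy": -0.028, "dz": 0}, {"dx": -0.08, "dy": -0.056}, {"dx": -0.12, "dy": -0.084}, {"dx": -0.16, "dy": -0.112}, {"dx": -0.2, "dy": -0.14}]'

```text
schema error: expected keys dx, dy, dz, twist
```

Emit:
carry_out --moves '[{"dx": -0.035, "dy": -0.024, "twist": 8.5}, {"dx": -0.07, "dy": -0.047, "twist": 17}, {"dx": -0.07, "dy": -0.047, "twist": 25.5}, {"dx": -0.07, "dy": -0.047, "twist": 34}, {"dx": -0.07, "dy": -0.047, "twist": 42.5}]'

```text
schema error: expected keys dx, dy, dz, twist
```

Emit:
carry_out --moves '[{"twist": 8.5}, {"twist": 17}, {"twist": 25.5}, {"twist": 34}, {"twist": 42.5}]'

```text
schema error: expected keys dx, dy, dz, twist
```

Emit:
carry_out --moves '[{"twist": 8.5}, {"twist": 17}, {"twist": 25.5}, {"twist": 34}, {"twist": 42.5}]'

```text
schema error: expected keys dx, dy, dz, twist
```

Emit:
carry_out --moves '[{"twist": 8.5}, {"twist": 17}, {"twist": 25.5}, {"twist": 34}, {"twist": 38}]'

```text
schema error: expected keys dx, dy, dz, twist
```

Run:
```python
from h import *
s=state();print(s['t'],s['eef_pos'],s['tcp_rot'],s['joints'])
snap('wrist','w1')
```

```text
0.15 [156.8185662  604.81003306 214.19884873] [-3.14074660e+00 -9.57855461e-05  2.88780961e+00] [ 1.21142619e+00  4.91404181e-01  1.55933167e+00  6.85762825e-06
  1.09170824e+00 -1.05590293e-01]
```

View pics/w1.png

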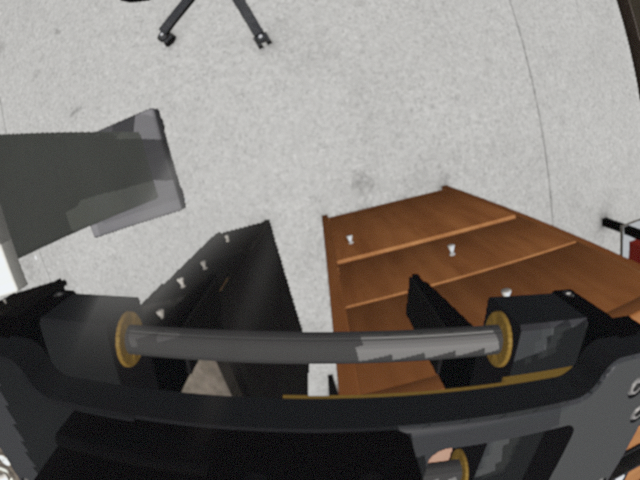

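Run:
```python
from h import *
np.set_printoptions(precision=1,suppress=True)
p,d,ci=load('top0')
for u,v in [(84,318),(60,130),(88,110),(160,310),(125,250),(30,265),(50,270),(40,400)]:
    o,r=ray('top',u,v,ci);print(u,v,o+r*d[v,u])
```

```text
84 318 [314.6 576.  127.6]
60 130 [719.  641.2 144.2]
88 110 [765.4 584.2 141.2]
160 310 [ 306.9  647.7 -804.3]
125 250 [ 482.4  587.3 -168.1]
30 265 [420.  629.3 272. ]
50 270 [414.7 636.1 168.1]
40 400 [ -24.  1070.  -804.6]
```

Emit:
carry_out --moves '[{"dx": -0.04, "dy": -0.028, "dz": 0, "twist": 0}, {"dx": -0.08, "dy": -0.056, "dz": 0, "twist": 0}, {"dx": -0.12, "dy": -0.084, "dz": 0, "twist": 0}, {"dx": -0.16, "dy": -0.112, "dz": 0, "twist": 0}, {"dx": -0.2, "dy": -0.14, "dz": 0, "twist": 0}]'

```text
t: 0.7
eef_pos: [316.2, 417.7, 214.6]
tcp_rot: [3.141, 0.0, 2.888]
ft_force: [0.8, 0.6, -1.0]
opening: 1.001
```

Emit:
carry_out --moves '[{"dx": -0.04, "dy": -0.028, "dz": 0, "twist": 0}, {"dx": -0.08, "dy": -0.056, "dz": 0, "twist": 0}, {"dx": -0.12, "dy": -0.084, "dz": 0, "twist": 0}, {"dx": -0.16, "dy": -0.112, "dz": 0, "twist": 0}, {"dx": -0.2, "dy": -0.14, "dz": 0, "twist": 0}]'

```text
t: 1.2
eef_pos: [474.8, 231.8, 214.7]
tcp_rot: [3.141, 0.0, 2.888]
ft_force: [0.6, 1.7, 0.6]
opening: 1.0
```

Emit:
carry_out --moves '[{"dx": -0.035, "dy": -0.024, "dz": 0, "twist": 8.5}, {"dx": -0.07, "dy": -0.047, "dz": 0, "twist": 17}, {"dx": -0.07, "dy": -0.047, "dz": 0, "twist": 25.5}, {"dx": -0.07, "dy": -0.047, "dz": 0, "twist": 34}, {"dx": -0.07, "dy": -0.047, "dz": 0, "twist": 42.5}]'

```text
t: 1.7
eef_pos: [529.9, 170.0, 214.4]
tcp_rot: [-3.141, -0.0, 2.139]
ft_force: [0.5, 0.1, -0.5]
opening: 1.003
```

Emit:
carry_out --moves '[{"dx": 0, "dy": 0, "dz": 0, "twist": 8.5}, {"dx": 0, "dy": 0, "dz": 0, "twist": 17}, {"dx": 0, "dy": 0, "dz": 0, "twist": 25.5}, {"dx": 0, "dy": 0, "dz": 0, "twist": 34}, {"dx": 0, "dy": 0, "dz": 0, "twist": 42.5}]'

```text
t: 2.2
eef_pos: [529.7, 170.4, 214.5]
tcp_rot: [-3.141, 0.0, 1.398]
ft_force: [-0.2, 0.7, -0.3]
opening: 1.0
```

Emit:
carry_out --moves '[{"dx": 0, "dy": 0, "dz": 0, "twist": 8.5}, {"dx": 0, "dy": 0, "dz": 0, "twist": 17}, {"dx": 0, "dy": 0, "dz": 0, "twist": 25.5}, {"dx": 0, "dy": 0, "dz": 0, "twist": 34}, {"dx": 0, "dy": 0, "dz": 0, "twist": 42.5}]'

```text
t: 2.7
eef_pos: [529.7, 170.4, 214.5]
tcp_rot: [-3.141, 0.0, 0.656]
ft_force: [0.1, 0.2, 0.2]
opening: 1.003
```

Emit:
carry_out --moves '[{"dx": 0, "dy": 0, "dz": 0, "twist": 8.5}, {"dx": 0, "dy": 0, "dz": 0, "twist": 17}, {"dx": 0, "dy": 0, "dz": 0, "twist": 25.5}, {"dx": 0, "dy": 0, "dz": 0, "twist": 34}, {"dx": 0, "dy": 0, "dz": 0, "twist": 38}]'

```text
t: 3.2
eef_pos: [529.7, 170.4, 214.5]
tcp_rot: [-3.142, 0.0, -0.006]
ft_force: [-0.3, -0.8, 0.2]
opening: 1.001
```

Run:
```python
from h import *
s=state();print(s['t'],s['eef_pos'],s['tcp_rot'],s['joints'])
snap('wrist','w2')
```

```text
3.2 [529.68016179 170.44787344 214.53276751] [-3.14156688e+00  2.01380508e-04 -6.36082973e-03] [1.92585026e-01 3.93832514e-01 1.72882759e+00 7.64040068e-05
 1.01912487e+00 1.76970213e+00]
```

View pics/w2.png

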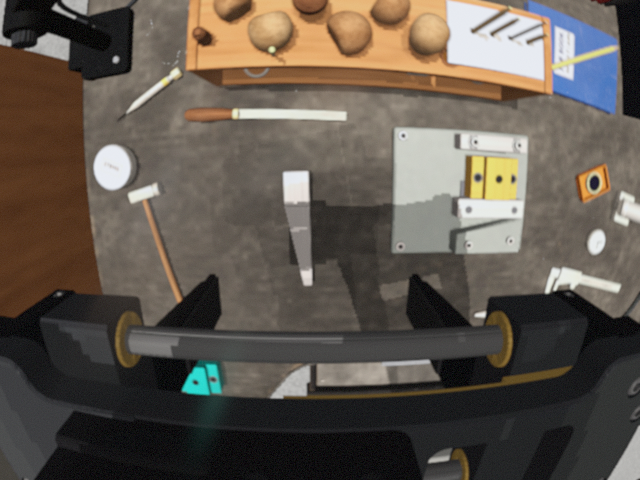

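The picture shows the wedge with its head corners at (283,172) and (309,172), thin end at (308,284). The vice plate corners are (391,130), (527,135), (392,252) and (520,253), and the hammer head is at (144,193). I measure contours from this view and check against the top camera.

```bash
cat >> h.py <<'E'
def comp(m,seed):
    n,l,st,c=cv2.connectedComponentsWithStats(m.astype(np.uint8));k=l[seed[1],seed[0]]
    if k==0:
        print('seed miss');return None
    cs,_=cv2.findContours((l==k).astype(np.uint8),cv2.RETR_EXTERNAL,cv2.CHAIN_APPROX_NONE)
    return max(cs,key=len)[:,0,:].astype(float)
def rect(name,cnt,z,ci):
    w=np.array([onz(name,u,v,z,ci)[:2] for u,v in cnt],np.float32)
    c,s,a=cv2.minAreaRect(w);return w,np.array(c),np.array(s),a
E
python3 - <<'E'
from h import *
np.set_printoptions(precision=1,suppress=True)
for n,f,sw,sp,sh in [('wrist','w2',(296,185),(430,200),(146,192)),('top','top0',(273,215),(330,215),(202,215))]:
    p,d,ci=load(f);hsv=cv2.cvtColor(p,cv2.COLOR_RGB2HSV);V=hsv[...,2].astype(int);S=hsv[...,1]
    print(n,p[sw[1],sw[0]],p[sp[1],sp[0]],p[sp[1],sp[0]-60 if n=='wrist' else sp[0]-25],'sh wedge',p[250,303],p[250,280])
    for nm,seed,z,th in [('wedge',sw,20,115),('plate',sp,10,130),('hamhead',sh,13,150)]:
        c=comp((V>th)&(S<60),seed)
        if c is None: continue
        w,ce,si,a=rect(n,c,z,ci);print(nm,ce,si,a,'bbox px',c.min(0),c.max(0));
        print(cv2.boxPoints((tuple(ce.tolist()),tuple(si.tolist()),a)).round(1).tolist())
    m=(hsv[...,0]<15)&(S>90)&(V>60)
    c=comp(m,{'wrist':(161,245),'top':(207,245)}[n])
    if c is not None:
        w,ce,si,a=rect(n,c,6,ci);print('handle',ce,si,a)
E
```

```text
wrist [231 229 223] [165 169 161] [87 82 74] sh wedge [134 128 125] [86 81 76]
wedge [517.2 185.8] [121.7  27. ] 1.3427162170410156 bbox px [282. 170.] [312. 286.]
[[456.1000061035156, 197.89999389648438], [456.70001220703125, 170.89999389648438], [578.2999877929688, 173.6999969482422], [577.7000122070312, 200.6999969482422]]
plate [573.1  82.5] [344.9 163.3] 85.7965316772461 bbox px [232.  92.] [545. 253.]
[[479.0, -83.5], [641.9000244140625, -95.5], [667.2000122070312, 248.5], [504.29998779296875, 260.5]]
hamhead [558.7 353.3] [13.3 39.2] 14.583223342895508 bbox px [128. 183.] [159. 203.]
[[547.2999877929688, 370.6000061035156], [557.2000122070312, 332.6000061035156], [570.0999755859375, 336.0], [560.2000122070312, 374.0]]
handle [489.5 340.7] [125.8   9.5] 14.571045875549316
top [202 205 206] [181 182 171] [90 84 73] sh wedge [98 90 80] [82 75 66]
wedge [517.1 185.2] [119.5  23.2] 3.868027687072754 bbox px [267. 207.] [277. 257.]
[[456.70001220703125, 192.8000030517578], [458.29998779296875, 169.60000610351562], [577.5, 177.6999969482422], [576.0, 200.8000030517578]]
plate [555.8   8.5] [132.1 157.7] 0.8474826812744141 bbox px [314. 190.] [380. 245.]
[[488.5, 86.4000015258789], [490.8999938964844, -71.30000305175781], [623.0, -69.30000305175781], [620.7000122070312, 88.30000305175781]]
hamhead [557.  354.8] [12.2 36.5] 12.391648292541504 bbox px [194. 211.] [209. 218.]
[[547.0999755859375, 371.29998779296875], [554.9000244140625, 335.6000061035156], [566.9000244140625, 338.29998779296875], [559.0, 373.8999938964844]]
handle [477.  338.5] [149.8   8.7] 14.150495529174805
```

Run:
```python
from h import *
np.set_printoptions(precision=1,suppress=True)
p,d,ci=load('w2');hsv=cv2.cvtColor(p,cv2.COLOR_RGB2HSV);V=hsv[...,2].astype(int);S=hsv[...,1]
roi=np.zeros(V.shape,bool);roi[122:262,375:540]=1
c=comp((V>115)&(S<60)&roi,(430,200));w,ce,si,a=rect('wrist',c,10,ci);print('plate',ce,si,a,c.min(0),c.max(0))
c=comp((V>200)&(S<40)&roi,(490,210))
if c is not None: w,ce,si,a=rect('wrist',c,30,ci);print('jaw',ce,si,a)
c=comp((V>200)&(S<40)&roi,(480,143))
if c is not None: w,ce,si,a=rect('wrist',c,30,ci);print('fence',ce,si,a)
# wedge straight edge: max-col contour, rows 178..280
c=comp((V>115)&(S<60),(296,185))
def edge(f,r0,r1):
    P=np.array([onz('wrist',f(c[c[:,1]==r][:,0]),r,20,ci)[:2] for r in range(r0,r1)]);k,b=np.polyfit(P[:,0],P[:,1],1);return k,b
for nm,f,r0,r1 in[('straight',lambda x:x.max()+.5,176,280),('headstraight',lambda x:x.max()+.5,176,198),('headL',lambda x:x.min()-.5,176,198),('taper',lambda x:x.min()-.5,212,280)]:
    k,b=edge(f,r0,r1);print(nm,np.degrees(np.arctan(k)),'y at x=560',k*560+b,'at 470',k*470+b)
cr=p[115:295,270:540,::-1];cv2.imwrite('pics/c2.png',cv2.resize(cr,None,fx=2.95,fy=2.95,interpolation=cv2.INTER_CUBIC))
```

```text
plate [550.9   3.5] [165.2 200.5] 4.362264156341553 [375. 122.] [539. 261.]
jaw [539.4 -17.9] [26.2 78.7] 1.4581900835037231
fence [611.3  -8. ] [15.7 61.3] 0.4353007376194
straight 1.0259895970236315 y at x=560 174.03269095208756 at 470 172.42089798053377
headstraight 1.307653891416752 y at x=560 173.29905093839645 at 470 171.24463629328966
headL 2.419207571064639 y at x=560 200.32485710221596 at 470 196.5225148704354
taper 11.525343035120303 y at x=560 201.60324040951906 at 470 183.25107318415832
```

View pics/c2.png

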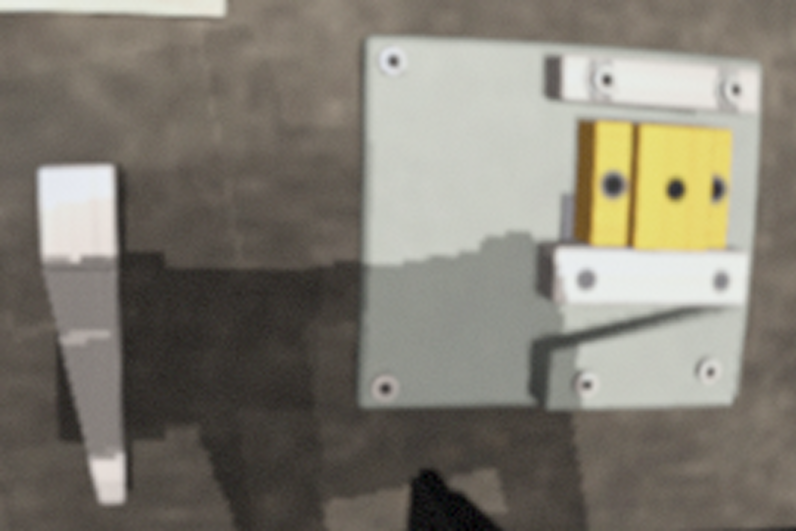

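Run:
```python
from h import *
np.set_printoptions(precision=1,suppress=True)
p,d,ci=load('w2')
def q(x,y,z): return onz('wrist',270+x/2.95-.3,115+y/2.95-.3,z,ci)[:2]
P=np.array([q(367,37,10),q(760,62,10),q(360,407,10),q(737,405,10)]);print(P,P.mean(0))
xa=(P[0]-P[2])+(P[1]-P[3]);ya=(P[0]-P[1])+(P[2]-P[3])
print('sizes',np.linalg.norm(P[0]-P[2]),np.linalg.norm(P[1]-P[3]),np.linalg.norm(P[0]-P[1]),np.linalg.norm(P[2]-P[3]))
print('yaw x',np.degrees(np.arctan2(xa[1],xa[0])),'yaw y',np.degrees(np.arctan2(-ya[0],ya[1])))
print('jaw corners z30',q(557,303,30),q(745,304,30),q(553,245,30),q(750,250,30))
print('fence z30',q(563,97,30),q(563,57,30),'cheek mouth low corner z30',q(547,408,30),'cheek top z30',q(580,330,30))
go(559,187,60,.014)
```

```text
[[621.2  87.6]
 [623.2 -69.7]
 [489.5  86.1]
 [488.1 -72.7]] [555.5   7.8]
sizes 131.6691013744159 135.10747244267412 157.31450912617888 158.80058711832396
yaw x 0.9770427606794984 yaw y 0.11047750415727936
jaw corners z30 [532.4  20.9] [533.2 -57.7] [552.7  24. ] [553.4 -57.5]
fence z30 [603.6  22.8] [617.3  23.2] cheek mouth low corner z30 [494.4  21.2] cheek top z30 [522.9  11.1]
dx,dy,dz mm [ 29.2 -16.8 154.5] twist -1.3
```

Emit:
carry_out --moves '[{"dx": 0.029, "dy": -0.0168, "dz": 0.04, "twist": -1.2}, {"dx": 0.029, "dy": -0.0168, "dz": 0.09, "twist": -1.2}, {"dx": 0.029, "dy": -0.0168, "dz": 0.14, "twist": -1.2}, {"dx": 0.029, "dy": -0.0168, "dz": 0.18, "twist": -1.2}, {"dx": 0.029, "dy": -0.0168, "dz": 0.2, "twist": -1.2}]'

```text
t: 3.75
eef_pos: [557.1, 186.9, 10.9]
tcp_rot: [3.141, 0.005, 0.022]
ft_force: [0.1, 0.5, 0.4]
opening: 1.0
```

Emit:
carry_out --moves '[{"dx": 0, "dy": 0, "dz": 0.008, "twist": 0}, {"dx": 0, "dy": 0, "dz": 0.0115, "twist": 0}, {"dx": 0, "dy": 0, "dz": 0.0115, "twist": 0}]'

```text
t: 4.05
eef_pos: [559.2, 187.4, 3.8]
tcp_rot: [-3.141, -0.001, 0.021]
ft_force: [-0.3, -0.6, -0.1]
opening: 0.998
```

Emit:
carry_out --moves '[{"dx": 0, "dy": 0, "dz": 0, "twist": 0}, {"dx": 0, "dy": 0, "dz": 0, "twist": 0}, {"dx": 0, "dy": 0, "dz": 0, "twist": 0}, {"dx": 0, "dy": 0, "dz": 0, "twist": 0}, {"dx": 0, "dy": 0, "dz": 0, "twist": 0}]' --grip 0.01

```text
t: 4.55
eef_pos: [558.9, 187.3, 3.4]
tcp_rot: [-3.141, -0.0, 0.02]
ft_force: [-0.2, -0.6, 1.1]
opening: 0.637
```

Emit:
carry_out --moves '[{"dx": 0, "dy": 0, "dz": 0, "twist": 0}, {"dx": 0, "dy": 0, "dz": 0, "twist": 0}, {"dx": 0, "dy": 0, "dz": 0, "twist": 0}]'

```text
t: 4.85
eef_pos: [558.8, 187.3, 3.1]
tcp_rot: [-3.142, 0.0, 0.02]
ft_force: [-0.9, 0.2, 0.0]
opening: 0.385
```

Emit:
carry_out --moves '[{"dx": 0, "dy": 0, "dz": 0, "twist": 0}, {"dx": 0, "dy": 0, "dz": 0, "twist": 0}, {"dx": 0, "dy": 0, "dz": 0, "twist": 0}, {"dx": 0, "dy": 0, "dz": 0, "twist": 0}, {"dx": 0, "dy": 0, "dz": 0, "twist": 0}]'

```text
t: 5.35
eef_pos: [558.8, 187.3, 3.1]
tcp_rot: [-3.141, -0.0, 0.02]
ft_force: [0.3, 0.0, -0.3]
opening: 0.259
```

Emit:
carry_out --moves '[{"dx": 0, "dy": 0, "dz": -0.01, "twist": 0}, {"dx": 0, "dy": 0, "dz": -0.03, "twist": 0}, {"dx": 0, "dy": 0, "dz": -0.05, "twist": 0}, {"dx": 0, "dy": 0, "dz": -0.06, "twist": 0}, {"dx": 0, "dy": 0, "dz": -0.06, "twist": 0}]'

```text
t: 5.85
eef_pos: [559.3, 187.4, 64.6]
tcp_rot: [-3.141, -0.003, 0.02]
ft_force: [-0.4, -0.1, -2.5]
opening: 0.258
```

Run:
```python
from h import *
s=state();print(s['t'],s['opening'],s['ft_force'],s['moment'])
go(516.3,22.4+82+20,65,np.pi/2+.012)
```

```text
5.85 0.25778831110046263 [-0.42480597 -0.10826858 -2.47550244] [-0.0814468   0.06839604  0.01438181]
dx,dy,dz mm [-44.3  62.1  -0.4] twist -89.5
```

Emit:
carry_out --moves '[{"dx": -0.015, "dy": 0.018, "dz": 0, "twist": -8.5}, {"dx": -0.03, "dy": 0.036, "dz": 0, "twist": -17}, {"dx": -0.044, "dy": 0.052, "dz": 0, "twist": -25.5}, {"dx": -0.044, "dy": 0.052, "dz": 0, "twist": -34}, {"dx": -0.044, "dy": 0.052, "dz": 0, "twist": -42.5}]'

```text
t: 6.35
eef_pos: [515.2, 133.8, 62.5]
tcp_rot: [-3.141, 0.001, 0.767]
ft_force: [0.1, 0.6, -1.9]
opening: 0.263
```

Emit:
carry_out --moves '[{"dx": 0, "dy": 0, "dz": 0, "twist": -8.5}, {"dx": 0, "dy": 0, "dz": 0, "twist": -17}, {"dx": 0, "dy": 0, "dz": 0, "twist": -25.5}, {"dx": 0, "dy": 0, "dz": 0, "twist": -34}, {"dx": 0, "dy": 0, "dz": 0, "twist": -42.5}]'

```text
t: 6.85
eef_pos: [515.4, 134.3, 62.3]
tcp_rot: [-3.14, 0.0, 1.51]
ft_force: [-0.2, 0.0, -2.6]
opening: 0.26
```

Emit:
carry_out --moves '[{"dx": 0, "dy": 0, "dz": 0, "twist": -4.5}, {"dx": 0, "dy": 0, "dz": 0, "twist": -4.5}]'

```text
t: 7.05
eef_pos: [515.4, 134.3, 62.4]
tcp_rot: [-3.14, 0.0, 1.583]
ft_force: [-0.9, -0.1, -2.9]
opening: 0.263
```

Run:
```python
from h import *
s=state();print(s['t'],s['eef_pos'],s['tcp_rot'],s['opening'])
go(516.3,134,16,np.pi/2+.012)
snap('wrist','w3')
```

```text
7.05 [515.41022373 134.3128003   62.40639148] [-3.14033947e+00  4.94602141e-05  1.58328457e+00] 0.2630763039822975
dx,dy,dz mm [-0.3  0.9 46.4] twist 0.0
```

View pics/w3.png

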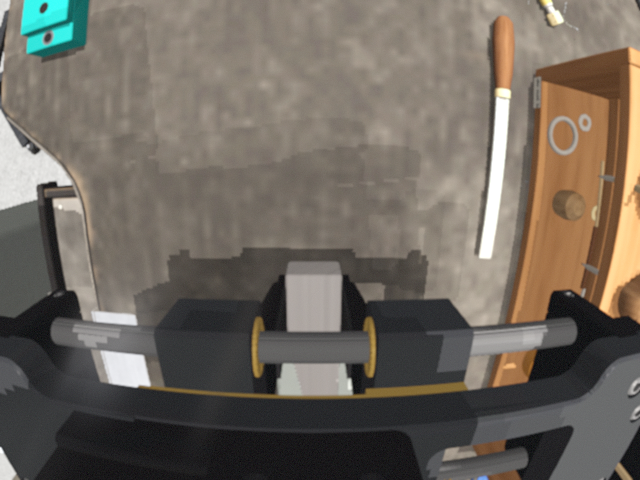

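Run:
```python
from h import *
p,d,ci=load('w3')
print(onz('wrist',287,263,79.3,ci),onz('wrist',341,263,79.3,ci))
```

```text
[503.5617793  156.59834107  79.3       ] [527.01563043 156.89054666  79.3       ]
```

Emit:
carry_out --moves '[{"dx": 0, "dy": 0.001, "dz": 0.02, "twist": 0}, {"dx": 0, "dy": 0.001, "dz": 0.04, "twist": 0}, {"dx": 0, "dy": 0.001, "dz": 0.046, "twist": 0}, {"dx": 0, "dy": 0.001, "dz": 0.048, "twist": 0}, {"dx": 0, "dy": 0.001, "dz": 0.048, "twist": 0}]'

```text
t: 7.6
eef_pos: [516.9, 134.4, 15.3]
tcp_rot: [-3.142, -0.0, 1.582]
ft_force: [0.4, 0.3, -1.4]
opening: 0.261
```

Emit:
carry_out --moves '[{"dx": 0, "dy": 0, "dz": 0.001, "twist": 0}, {"dx": 0, "dy": 0, "dz": 0.002, "twist": 0}]'

```text
t: 7.8
eef_pos: [517.2, 134.4, 13.7]
tcp_rot: [3.14, -0.0, 1.582]
ft_force: [-0.0, -0.2, -2.7]
opening: 0.26
```

Emit:
carry_out --moves '[{"dx": -0.006, "dy": 0, "dz": 0, "twist": 0}, {"dx": -0.012, "dy": 0, "dz": 0, "twist": 0}, {"dx": -0.018, "dy": 0, "dz": 0, "twist": 0}, {"dx": -0.022, "dy": 0, "dz": 0, "twist": 0}, {"dx": -0.022, "dy": 0, "dz": 0, "twist": 0}]'

```text
t: 8.3
eef_pos: [517.2, 111.7, 13.2]
tcp_rot: [3.141, -0.0, 1.581]
ft_force: [-0.1, -0.3, -1.7]
opening: 0.261
```

Run:
```python
from h import *
s=state();print(s['t'],s['eef_pos'],s['tcp_rot'],s['ft_force'],s['moment'])
p1,d1,c1=snap('top','t4');p,d,ci=snap('side','s4')
a=cv2.resize(p[220:310,280:420,::-1],(800,514),interpolation=cv2.INTER_CUBIC)
cv2.imwrite('pics/c4.png',a)
```

```text
8.3 [517.17040599 111.69947977  13.1783323 ] [ 3.14149194e+00 -6.85656657e-05  1.58142801e+00] [-0.07447608 -0.34974704 -1.72648193] [-0.07790442  0.07942578 -0.03050642]
```

View pics/c4.png

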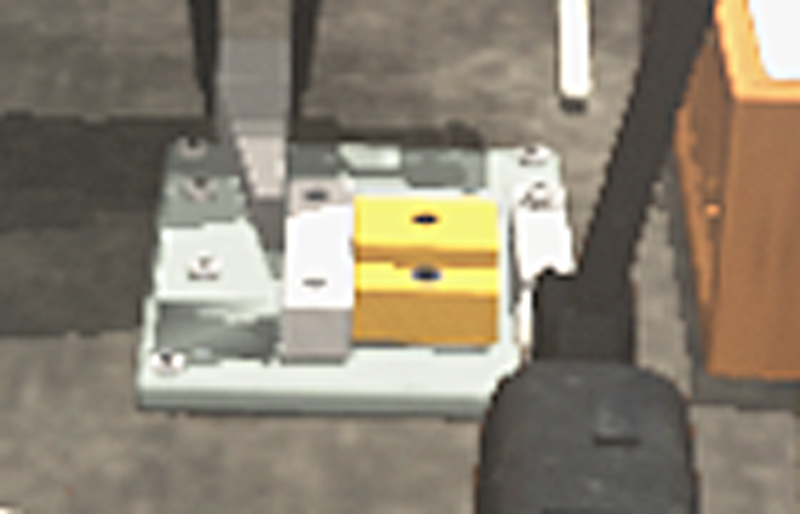

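The wedge's thin end, at (265,195) in the crop, is entering the slot beside the jaw without touching. Sliding on in, feeling the force.

Emit:
carry_out --moves '[{"dx": -0.005, "dy": 0, "dz": 0, "twist": 0}, {"dx": -0.01, "dy": 0, "dz": 0, "twist": 0}, {"dx": -0.015, "dy": 0, "dz": 0, "twist": 0}, {"dx": -0.015, "dy": 0, "dz": 0, "twist": 0}]'

```text
t: 8.8
eef_pos: [517.3, 96.7, 13.1]
tcp_rot: [-3.142, -0.0, 1.582]
ft_force: [0.7, -0.8, -1.7]
opening: 0.263
```

Emit:
carry_out --moves '[{"dx": -0.004, "dy": 0, "dz": 0, "twist": 0}, {"dx": -0.008, "dy": 0, "dz": 0, "twist": 0}, {"dx": -0.01, "dy": 0, "dz": 0, "twist": 0}, {"dx": -0.01, "dy": 0, "dz": 0, "twist": 0}]'

```text
t: 9.2
eef_pos: [517.9, 87.1, 13.2]
tcp_rot: [3.141, -0.0, 1.582]
ft_force: [2.7, -0.4, -2.8]
opening: 0.262
```

Run:
```python
from h import *
s=state();print(s['t'],s['eef_pos'],s['tcp_rot'],s['ft_force'],s['moment'])
```

```text
9.2 [517.8622606   87.10852955  13.21998896] [ 3.14053182e+00 -1.19748349e-05  1.58225989e+00] [ 2.70762725 -0.35291548 -2.8106074 ] [-0.09609119 -0.43580464  0.21545153]
```

Emit:
carry_out --moves '[{"dx": 0, "dy": 0, "dz": 0, "twist": 0}, {"dx": 0, "dy": 0, "dz": 0, "twist": 0}, {"dx": 0, "dy": 0, "dz": 0, "twist": 0}, {"dx": 0, "dy": 0, "dz": 0, "twist": 0}]' --grip 0.06

```text
t: 9.6
eef_pos: [517.3, 87.5, 13.2]
tcp_rot: [-3.141, -0.0, 1.582]
ft_force: [0.3, -0.2, 0.4]
opening: 0.541
```

Emit:
carry_out --moves '[{"dx": 0, "dy": 0, "dz": -0.02, "twist": 0}, {"dx": 0, "dy": 0, "dz": -0.06, "twist": 0}, {"dx": 0, "dy": 0, "dz": -0.11, "twist": 0}, {"dx": 0, "dy": 0, "dz": -0.15, "twist": 0}, {"dx": 0, "dy": 0, "dz": -0.15, "twist": 0}]'

```text
t: 10.1
eef_pos: [519.2, 87.6, 168.0]
tcp_rot: [3.133, -0.0, 1.582]
ft_force: [-0.2, 0.8, -0.4]
opening: 0.632
```

Run:
```python
from h import *
np.set_printoptions(precision=1,suppress=True)
s=state();print(s['t'],s['eef_pos'],s['tcp_rot'],s['joints'])
p,d,ci=snap('wrist','w5');cv2.imwrite('pics/w5b.png',p[:,:,::-1])
u=np.radians(14.5);h=np.array([558.7,353.6])  # head rect centre at z13
print('grasp at 35 from head',h-35*np.array([np.cos(u),np.sin(u)]))
```

```text
10.1 [519.2  87.6 168. ] [ 3.1 -0.   1.6] [0.  0.4 1.9 0.  0.9 0. ]
grasp at 35 from head [524.8 344.8]
```

View pics/w5b.png

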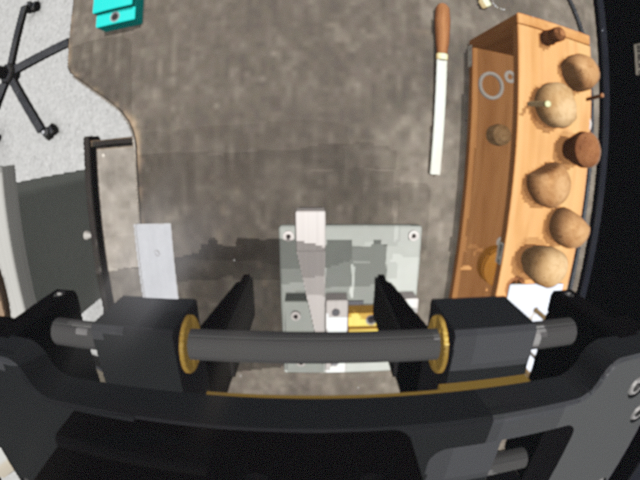

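The wedge sits straight in the slot with its butt edge near (296–325, 210). Next the hammer: I'll hover over it and re-measure.

Run:
```python
from h import *
np.set_printoptions(precision=1,suppress=True)
p,d,ci=load('w5')
print('butt z30',onz('wrist',295.5,209.5,30,ci),onz('wrist',325.5,209.5,30,ci))
go(510,352,168,np.radians(14.4))
```

```text
butt z30 [505.1 105.4  30. ] [530.3 105.6  30. ]
dx,dy,dz mm [264.6  -5.1  -2.6] twist 76.3
```

Emit:
carry_out --moves '[{"dx": 0.05, "dy": -0.001, "dz": 0, "twist": 8.5}, {"dx": 0.1, "dy": -0.002, "dz": 0, "twist": 17}, {"dx": 0.15, "dy": -0.003, "dz": 0, "twist": 25.5}, {"dx": 0.2, "dy": -0.004, "dz": 0, "twist": 34}, {"dx": 0.25, "dy": -0.005, "dz": 0, "twist": 42.5}]'

```text
t: 10.65
eef_pos: [509.4, 320.0, 161.4]
tcp_rot: [-3.141, 0.002, 0.884]
ft_force: [0.4, -0.4, 0.0]
opening: 0.631
```

Emit:
carry_out --moves '[{"dx": 0, "dy": 0, "dz": 0, "twist": 8.5}, {"dx": 0, "dy": 0, "dz": 0, "twist": 17}, {"dx": 0, "dy": 0, "dz": 0, "twist": 25.5}, {"dx": 0, "dy": 0, "dz": 0, "twist": 33.8}, {"dx": 0, "dy": 0, "dz": 0, "twist": 33.8}]'

```text
t: 11.15
eef_pos: [509.7, 318.3, 161.5]
tcp_rot: [3.141, 0.003, 0.298]
ft_force: [0.2, -1.0, -0.0]
opening: 0.631
```

Run:
```python
from h import *
np.set_printoptions(precision=2,suppress=True)
s=state();print(s['t'],s['eef_pos'],s['tcp_rot'],s['joints'])
p,d,ci=snap('wrist','w6');hsv=cv2.cvtColor(p,cv2.COLOR_RGB2HSV);S=hsv[...,1];V=hsv[...,2]
def pix(X):
    c=np.array(ci['R'])@X+ci['t'];r=np.hypot(*c[:2]);th=np.arctan2(r,c[2]);K=np.array(ci['mtx']);return K[0,2]+K[0,0]*th*c[0]/r,K[1,2]+K[1,1]*th*c[1]/r
u,v=map(int,pix(np.array([558.8,354.,13])));print(u,v)
c=comp((V>140)&(S<60),(u,v))
if c is not None: w,ce,si,a=rect('wrist',c,13,ci);print('head',ce,si,a)
u,v=map(int,pix(np.array([525.,349.5,8])));print(u,v,p[v,u])
m=(hsv[...,0]<15)&(S>90)&(V>50);m[v-25:v+25,u-25:u+25]|=False
ys,xs=np.nonzero(m[v-40:v+60,u-60:u+60]);n,l,st,cc=cv2.connectedComponentsWithStats(m.astype(np.uint8));print([ (list(a),list(b.round())) for a,b in zip(st,cc) if a[4]>60])
c=comp(m,(u,v))
if c is not None: w,ce,si,a=rect('wrist',c,9,ci);print('handle',ce,si,a)
cv2.imwrite('pics/w6.png',p[:,:,::-1])
```

```text
11.15 [509.67 318.27 161.47] [3.14 0.   0.3 ] [0.45 0.51 1.68 0.   0.95 1.72]
289 162
head [564.84 364.25] [36.56 52.93] 19.137544631958008
283 200 [194 146  99]
[([np.int32(0), np.int32(0), np.int32(640), np.int32(480), np.int32(238035)], [np.float64(360.0), np.float64(273.0)]), ([np.int32(0), np.int32(0), np.int32(233), np.int32(318), np.int32(54562)], [np.float64(95.0), np.float64(132.0)]), ([np.int32(415), np.int32(0), np.int32(225), np.int32(199), np.int32(8330)], [np.float64(513.0), np.float64(100.0)]), ([np.int32(501), np.int32(0), np.int32(44), np.int32(35), np.int32(667)], [np.float64(517.0), np.float64(20.0)]), ([np.int32(473), np.int32(18), np.int32(28), np.int32(28), np.int32(484)], [np.float64(486.0), np.float64(30.0)]), ([np.int32(570), np.int32(29), np.int32(70), np.int32(98), np.int32(2541)], [np.float64(602.0), np.float64(80.0)]), ([np.int32(525), np.int32(46), np.int32(20), np.int32(40), np.int32(202)], [np.float64(532.0), np.float64(70.0)]), ([np.int32(373), np.int32(89), np.int32(56), np.int32(32), np.int32(856)], [np.float64(400.0), np.float64(104.0)]), ([np.int32(629), np.int32(122), np.int32(11), np.int32(34), np.int32(193)], [np.float64(635.0), np.float64(139.0)]), ([np.int32(276), np.int32(172), np.int32(13), np.int32(155), np.int32(1086)], [np.float64(282.0), np.float64(250.0)])]
seed miss
```

Run:
```python
from h import *
np.set_printoptions(precision=2,suppress=True)
p,d,ci=load('w6');hsv=cv2.cvtColor(p,cv2.COLOR_RGB2HSV);S=hsv[...,1];V=hsv[...,2]
m=(hsv[...,0]<18)&(S>90)&(V>50)
n,l,st,cc=cv2.connectedComponentsWithStats(m.astype(np.uint8))
k=[i for i in range(1,n) if 270<st[i][0]<285 and st[i][1]>160 and st[i][4]>500][0];print(st[k])
m=l==k
for z in(8,):
    P=[]
    for r in range(st[k][1]+3,290,4):
        x=np.nonzero(m[r])[0];P.append(onz('wrist',x.mean(),r,z,ci)[:2])
    P=np.array(P);kk,b=np.polyfit(P[:,0],P[:,1],1);print('handle line deg',np.degrees(np.arctan(kk)),'y@530',kk*530+b,'x range',P[:,0].min(),P[:,0].max())
for th in(170,190,205):
    m=((V>th)&(S<60)).astype(np.uint8);m=cv2.morphologyEx(m,cv2.MORPH_OPEN,np.ones((5,5)));c=comp(m,(289,162))
    if c is not None: w,ce,si,a=rect('wrist',c,13,ci);print(th,ce,si,a,c.min(0),c.max(0))
```

```text
[ 276  172   13  155 1284]
handle line deg 13.866390445075647 y@530 350.44177779684713 x range 445.22221469452336 546.6094115406113
170 [557.73 354.39] [12.4  38.56] 14.52255916595459 [266. 156.] [311. 171.]
190 [557.86 354.33] [12.04 36.85] 16.0922908782959 [267. 156.] [310. 170.]
205 [557.52 354.24] [11.16 36.82] 16.133838653564453 [267. 157.] [310. 170.]
```

Run:
```python
from h import *
go(533,351.2,60,.246)
```

```text
dx,dy,dz mm [ 32.  -24.5 101.7] twist 3.3
```

Emit:
carry_out --moves '[{"dx": 0.032, "dy": -0.0245, "dz": 0.03, "twist": 3}, {"dx": 0.032, "dy": -0.0245, "dz": 0.08, "twist": 3}, {"dx": 0.032, "dy": -0.0245, "dz": 0.12, "twist": 3}, {"dx": 0.032, "dy": -0.0245, "dz": 0.14, "twist": 3}, {"dx": 0.032, "dy": -0.0245, "dz": 0.14, "twist": 3}]'

```text
t: 11.7
eef_pos: [531.9, 350.4, 19.4]
tcp_rot: [3.14, 0.006, 0.251]
ft_force: [0.0, -0.8, -0.5]
opening: 0.629
```

Run:
```python
from h import *
print(state()['eef_pos'],state()['t'])
go(533,351.2,2,.246)
```

```text
[531.85463877 350.37852401  19.43505182] 11.7
dx,dy,dz mm [ 1.3 -0.5 17.4] twist 0.3
```

Emit:
carry_out --moves '[{"dx": 0.001, "dy": -0.0005, "dz": 0.008, "twist": 0}, {"dx": 0.001, "dy": -0.0005, "dz": 0.015, "twist": 0}, {"dx": 0.001, "dy": -0.0005, "dz": 0.017, "twist": 0}, {"dx": 0.001, "dy": -0.0005, "dz": 0.017, "twist": 0}]' --grip 0.0

```text
t: 12.1
eef_pos: [534.6, 352.1, 6.6]
tcp_rot: [-3.141, -0.001, 0.248]
ft_force: [-0.1, -0.3, 0.2]
opening: 0.352
```

Emit:
carry_out --moves '[{"dx": 0, "dy": 0, "dz": 0, "twist": 0}, {"dx": 0, "dy": 0, "dz": 0, "twist": 0}, {"dx": 0, "dy": 0, "dz": 0, "twist": 0}, {"dx": 0, "dy": 0, "dz": 0, "twist": 0}, {"dx": 0, "dy": 0, "dz": 0, "twist": 0}]'

```text
t: 12.6
eef_pos: [534.6, 352.1, 6.5]
tcp_rot: [-3.141, -0.001, 0.247]
ft_force: [-0.5, -1.3, 4.1]
opening: 0.076
```

Emit:
carry_out --moves '[{"dx": 0, "dy": 0, "dz": 0, "twist": 0}, {"dx": 0, "dy": 0, "dz": 0, "twist": 0}]'

```text
t: 12.8
eef_pos: [534.6, 352.1, 6.5]
tcp_rot: [-3.141, -0.001, 0.247]
ft_force: [-0.4, -1.9, 5.6]
opening: 0.072
```

Emit:
carry_out --moves '[{"dx": 0, "dy": 0, "dz": -0.02, "twist": 0}, {"dx": 0, "dy": 0, "dz": -0.04, "twist": 0}, {"dx": 0, "dy": 0, "dz": -0.06, "twist": 0}, {"dx": 0, "dy": 0, "dz": -0.06, "twist": 0}]'

```text
t: 13.2
eef_pos: [535.4, 352.6, 68.2]
tcp_rot: [-3.141, -0.004, 0.247]
ft_force: [0.2, -0.4, 0.0]
opening: 0.076
```

Run:
```python
from h import *
s=state();print(s['t'],s['ft_force'],s['moment'],s['eef_pos'],s['tcp_rot'],s['opening'])
p,d,ci=snap('wrist','w7')
cv2.imwrite('pics/c7.png',cv2.resize(p[60:340,180:500,::-1],(640,560)))
```

```text
13.2 [ 0.19588368 -0.35093707  0.02813889] [-0.0500975   0.11180506  0.05619668] [535.36640882 352.60063197  68.23268473] [-3.14064804 -0.00358002  0.24737228] 0.07627635566474511
```

View pics/c7.png

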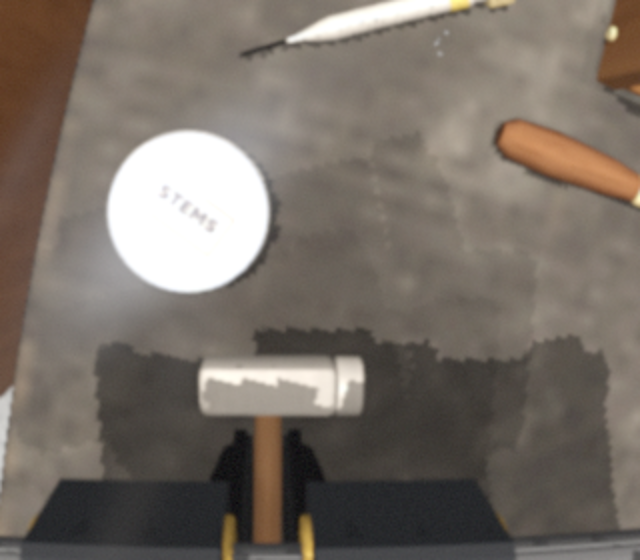

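The head is at (280,385) in the crop, with its face to the right, and the handle is between the fingers. But the grip was at z = 6.5, on the top half of the handle only, so I set it down and regrip lower.

Emit:
carry_out --moves '[{"dx": 0, "dy": 0, "dz": 0.03, "twist": 0}, {"dx": 0, "dy": 0, "dz": 0.055, "twist": 0}, {"dx": 0, "dy": 0, "dz": 0.06, "twist": 0}, {"dx": 0, "dy": 0, "dz": 0.06, "twist": 0}]'

```text
t: 13.65
eef_pos: [533.7, 351.7, 4.7]
tcp_rot: [3.141, 0.003, 0.247]
ft_force: [-0.3, 0.3, -1.0]
opening: 0.078
```

Emit:
carry_out --moves '[{"dx": 0, "dy": 0, "dz": 0, "twist": 0}, {"dx": 0, "dy": 0, "dz": 0, "twist": 0}, {"dx": 0, "dy": 0, "dz": 0.002, "twist": 0}, {"dx": 0, "dy": 0, "dz": 0.004, "twist": 0}, {"dx": 0, "dy": 0, "dz": 0.004, "twist": 0}]' --grip 0.025

```text
t: 14.15
eef_pos: [534.4, 352.0, 2.2]
tcp_rot: [-3.141, -0.0, 0.247]
ft_force: [-1.1, 1.0, -0.4]
opening: 0.261
```

Run:
```python
from h import *
s=state();print(s['t'],s['ft_force'],s['eef_pos'],s['opening'])
```

```text
14.15 [-1.12879493  0.97370146 -0.41535788] [534.42191998 352.03854542   2.1870233 ] 0.2609592503478057
```

Emit:
carry_out --moves '[{"dx": 0, "dy": 0, "dz": 0, "twist": 0}, {"dx": 0, "dy": 0, "dz": 0, "twist": 0}, {"dx": 0, "dy": 0, "dz": 0, "twist": 0}, {"dx": 0, "dy": 0, "dz": 0, "twist": 0}, {"dx": 0, "dy": 0, "dz": 0, "twist": 0}]' --grip 0.0

```text
t: 14.65
eef_pos: [534.5, 352.1, 2.2]
tcp_rot: [-3.141, -0.0, 0.247]
ft_force: [-0.1, 1.4, 0.3]
opening: 0.077
```

Emit:
carry_out --moves '[{"dx": 0, "dy": 0, "dz": -0.02, "twist": 0}, {"dx": 0, "dy": 0, "dz": -0.04, "twist": 0}, {"dx": 0, "dy": 0, "dz": -0.05, "twist": 0}, {"dx": 0, "dy": 0, "dz": -0.05, "twist": 0}, {"dx": 0, "dy": 0, "dz": -0.05, "twist": 0}]'

```text
t: 15.15
eef_pos: [534.2, 351.9, 51.7]
tcp_rot: [3.142, 0.0, 0.247]
ft_force: [-0.5, -0.1, -1.0]
opening: 0.078
```

Run:
```python
from h import *
np.set_printoptions(precision=2,suppress=True)
s=state();print(s['t'],s['ft_force'],s['eef_pos'],s['tcp_rot'],s['opening'])
p,d,ci=snap('wrist','w8');hsv=cv2.cvtColor(p,cv2.COLOR_RGB2HSV);S=hsv[...,1];V=hsv[...,2]
for th in(125,140):
    m=((V>th)&(S<60)).astype(np.uint8);m=cv2.morphologyEx(m,cv2.MORPH_OPEN,np.ones((3,3)));c=comp(m,(355,252))
    z=s['eef_pos'][2]-2.2+11
    if c is not None:
        w,ce,si,a=rect('wrist',c,z,ci);print(th,ce,si,a,c.min(0),c.max(0))
        tx=s['tcp_rot'][2];R=np.array([[np.cos(tx),np.sin(tx)],[np.sin(tx),-np.cos(tx)]]);print('in tool xy',R@(ce-s['eef_pos'][:2]))
        print('ends tool y',((w-s['eef_pos'][:2])@R.T).min(0),((w-s['eef_pos'][:2])@R.T).max(0))
```

```text
15.15 [-0.51 -0.11 -1.03] [534.2  351.93  51.65] [3.14 0.   0.25] 0.07815094134978726
125 [560.21 354.45] [14.21 38.73] 14.152015686035156 [278. 236.] [363. 266.]
in tool xy [25.84  3.92]
ends tool y [ 18.74 -15.45] [32.95 23.28]
140 [560.25 354.49] [13.69 38.73] 15.027976036071777 [278. 236.] [363. 265.]
in tool xy [25.89  3.89]
ends tool y [ 19.22 -15.43] [32.94 23.26]
```

Run:
```python
from h import *
go(491.5,150,40,.012)
```

```text
dx,dy,dz mm [-90.7 185.3  11.3] twist 13.5
```

Emit:
carry_out --moves '[{"dx": -0.018, "dy": 0.037, "dz": 0, "twist": 2}, {"dx": -0.036, "dy": 0.074, "dz": 0, "twist": 5}, {"dx": -0.054, "dy": 0.111, "dz": 0, "twist": 8}, {"dx": -0.072, "dy": 0.148, "dz": 0, "twist": 11}, {"dx": -0.0905, "dy": 0.185, "dz": 0, "twist": 13.5}]'

```text
t: 15.7
eef_pos: [491.1, 149.1, 51.4]
tcp_rot: [3.141, 0.001, 0.01]
ft_force: [1.9, -0.4, -1.6]
opening: 0.08
```

Emit:
carry_out --moves '[{"dx": 0, "dy": 0, "dz": 0.015, "twist": 0}, {"dx": 0, "dy": 0, "dz": 0.03, "twist": 0}, {"dx": 0, "dy": 0, "dz": 0.036, "twist": 0}, {"dx": 0, "dy": 0, "dz": 0.036, "twist": 0}]'

```text
t: 16.1
eef_pos: [491.4, 150.5, 15.0]
tcp_rot: [3.141, 0.002, 0.012]
ft_force: [-0.5, 0.5, -0.8]
opening: 0.08
```

Run:
```python
from h import *
np.set_printoptions(precision=2,suppress=True)
s=state();print(s['t'],s['ft_force'],s['eef_pos'],s['tcp_rot'],s['opening'])
go(491.5,140,15.2,.012)
p,d,ci=snap('wrist','w9')
cv2.imwrite('pics/c9.png',cv2.resize(p[80:330,220:560,::-1],(680,500)))
```

```text
16.1 [-0.53  0.47 -0.82] [491.39 150.5   15.02] [3.14 0.   0.01] 0.08026321479113126
dx,dy,dz mm [-0.  10.5 -0.2] twist -0.0
```

View pics/c9.png

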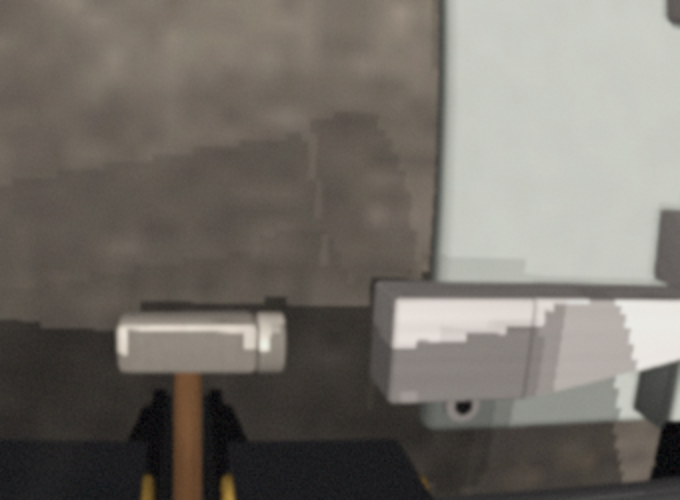

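The hammer face, at (280,342) in the crop, lines up with the wedge butt at (380,342). Starting with gentle taps.

Emit:
carry_out --moves '[{"dx": 0, "dy": 0.01, "dz": 0, "twist": 0}, {"dx": 0, "dy": 0.018, "dz": 0, "twist": 0}, {"dx": 0, "dy": 0.026, "dz": 0, "twist": 0}, {"dx": 0, "dy": 0.03, "dz": 0, "twist": 0}]'

```text
t: 16.55
eef_pos: [492.6, 119.7, 16.5]
tcp_rot: [-3.141, -0.001, 0.011]
ft_force: [1.2, 3.4, -0.9]
opening: 0.078
```

Emit:
carry_out --moves '[{"dx": 0, "dy": -0.006, "dz": 0, "twist": 0}, {"dx": 0, "dy": 0.002, "dz": 0, "twist": 0}, {"dx": 0, "dy": 0.005, "dz": 0, "twist": 0}, {"dx": 0, "dy": 0.005, "dz": 0, "twist": 0}]'

```text
t: 16.95
eef_pos: [492.7, 115.4, 16.2]
tcp_rot: [-3.141, -0.001, 0.012]
ft_force: [0.3, 1.3, -1.0]
opening: 0.079
```

Emit:
carry_out --moves '[{"dx": 0, "dy": -0.007, "dz": 0.001, "twist": 0}, {"dx": 0, "dy": 0, "dz": 0.001, "twist": 0}, {"dx": 0, "dy": 0.004, "dz": 0.001, "twist": 0}, {"dx": 0, "dy": 0.004, "dz": 0.001, "twist": 0}]'

```text
t: 17.35
eef_pos: [492.6, 111.2, 15.1]
tcp_rot: [-3.141, -0.0, 0.011]
ft_force: [0.5, 1.6, -0.7]
opening: 0.08
```

Emit:
carry_out --moves '[{"dx": 0, "dy": -0.007, "dz": 0, "twist": 0}, {"dx": 0, "dy": 0, "dz": 0, "twist": 0}, {"dx": 0, "dy": 0.003, "dz": 0, "twist": 0}, {"dx": 0, "dy": 0.003, "dz": 0, "twist": 0}]'

```text
t: 17.75
eef_pos: [492.6, 108.2, 15.2]
tcp_rot: [-3.141, -0.0, 0.011]
ft_force: [1.0, 2.6, -1.6]
opening: 0.078
```

Emit:
carry_out --moves '[{"dx": 0, "dy": -0.006, "dz": 0, "twist": 0}, {"dx": 0, "dy": 0, "dz": 0, "twist": 0}, {"dx": 0, "dy": 0.003, "dz": 0, "twist": 0}, {"dx": 0, "dy": 0.003, "dz": 0, "twist": 0}]'

```text
t: 18.15
eef_pos: [492.7, 105.3, 15.2]
tcp_rot: [-3.141, -0.001, 0.011]
ft_force: [0.6, 3.1, -2.4]
opening: 0.078
```

Emit:
carry_out --moves '[{"dx": 0, "dy": -0.006, "dz": 0, "twist": 0}, {"dx": 0, "dy": 0, "dz": 0, "twist": 0}, {"dx": 0, "dy": 0.003, "dz": 0, "twist": 0}, {"dx": 0, "dy": 0.003, "dz": 0, "twist": 0}]'

```text
t: 18.55
eef_pos: [492.7, 102.3, 15.2]
tcp_rot: [-3.141, -0.0, 0.011]
ft_force: [0.7, 2.0, -0.9]
opening: 0.08
```

Emit:
carry_out --moves '[{"dx": 0, "dy": -0.006, "dz": 0, "twist": 0}, {"dx": 0, "dy": 0, "dz": 0, "twist": 0}, {"dx": 0, "dy": 0.0025, "dz": 0, "twist": 0}, {"dx": 0, "dy": 0.0025, "dz": 0, "twist": 0}]'

```text
t: 18.95
eef_pos: [492.7, 99.8, 15.1]
tcp_rot: [-3.141, -0.0, 0.011]
ft_force: [1.0, 2.3, -1.6]
opening: 0.076
```

Emit:
carry_out --moves '[{"dx": 0, "dy": -0.006, "dz": 0, "twist": 0}, {"dx": 0, "dy": 0, "dz": 0, "twist": 0}, {"dx": 0, "dy": 0.0025, "dz": 0, "twist": 0}, {"dx": 0, "dy": 0.0025, "dz": 0, "twist": 0}]'

```text
t: 19.35
eef_pos: [492.8, 97.3, 15.2]
tcp_rot: [-3.141, -0.0, 0.011]
ft_force: [0.8, 1.9, -1.7]
opening: 0.078
```

Emit:
carry_out --moves '[{"dx": 0, "dy": -0.005, "dz": 0, "twist": 0}, {"dx": 0, "dy": 0, "dz": 0, "twist": 0}, {"dx": 0, "dy": 0.002, "dz": 0, "twist": 0}, {"dx": 0, "dy": 0.002, "dz": 0, "twist": 0}]'

```text
t: 19.75
eef_pos: [492.7, 95.4, 15.2]
tcp_rot: [-3.141, -0.0, 0.011]
ft_force: [0.8, 2.6, -1.9]
opening: 0.074
```

Emit:
carry_out --moves '[{"dx": 0, "dy": -0.005, "dz": 0, "twist": 0}, {"dx": 0, "dy": 0, "dz": 0, "twist": 0}, {"dx": 0, "dy": 0.0015, "dz": 0, "twist": 0}, {"dx": 0, "dy": 0.0015, "dz": 0, "twist": 0}]'

```text
t: 20.15
eef_pos: [492.7, 93.9, 15.2]
tcp_rot: [-3.141, -0.0, 0.011]
ft_force: [-0.5, 2.2, -1.6]
opening: 0.08
```

Emit:
carry_out --moves '[{"dx": 0, "dy": -0.005, "dz": 0, "twist": 0}, {"dx": 0, "dy": 0, "dz": 0, "twist": 0}, {"dx": 0, "dy": 0.002, "dz": 0, "twist": 0}, {"dx": 0, "dy": 0.002, "dz": 0, "twist": 0}]'

```text
t: 20.55
eef_pos: [492.8, 91.9, 15.2]
tcp_rot: [-3.141, -0.0, 0.011]
ft_force: [0.6, 2.8, -1.0]
opening: 0.079
```

Emit:
carry_out --moves '[{"dx": 0, "dy": -0.005, "dz": 0, "twist": 0}, {"dx": 0, "dy": 0, "dz": 0, "twist": 0}, {"dx": 0, "dy": 0.0015, "dz": 0, "twist": 0}, {"dx": 0, "dy": 0.0015, "dz": 0, "twist": 0}]'

```text
t: 20.95
eef_pos: [492.7, 90.4, 15.1]
tcp_rot: [-3.141, -0.0, 0.011]
ft_force: [0.8, 2.3, -0.8]
opening: 0.085
```

```bash
cat > chk.py <<'E'
from h import *
import sys
np.set_printoptions(precision=2,suppress=True)
def run(f,new=True):
    s=state()
    p,d,ci=snap('wrist',f) if new else load(f)
    hsv=cv2.cvtColor(p,cv2.COLOR_RGB2HSV)
    m=(hsv[...,0]<18)&(hsv[...,1]>80)&(hsv[...,2]>40);m[:,:270]=0;m[:,350:]=0;m[:230]=0;m[320:]=0
    ys,xs=np.nonzero(m);print('handle px',len(xs),xs.min() if len(xs) else 0,xs.max() if len(xs) else 0,ys.min() if len(xs) else 0)
    if len(xs)>20:
        r=np.unique(ys);print('handle slope px',np.polyfit(r,[xs[ys==q].mean() for q in r],1))
    V=hsv[...,2];print('row256',[int(v) for v in V[252,270:420:3]])
if __name__=='__main__':
    run(sys.argv[1])
E
python3 - <<'E'
from chk import *
run('w9',False);run('w10')
E
```

```text
handle px 827 291 335 266
handle slope px [  0.01 311.73]
row256 [51, 52, 47, 192, 223, 140, 142, 144, 139, 146, 142, 146, 145, 144, 143, 145, 145, 144, 144, 143, 144, 147, 145, 139, 205, 219, 165, 238, 207, 146, 146, 81, 55, 58, 57, 60, 61, 62, 58, 61, 57, 60, 57, 56, 55, 62, 81, 82, 97, 200]
handle px 803 291 336 266
handle slope px [  0.02 306.02]
row256 [57, 55, 63, 199, 217, 133, 134, 136, 136, 139, 138, 138, 138, 135, 138, 138, 138, 136, 135, 138, 136, 138, 140, 141, 213, 210, 161, 233, 229, 207, 137, 103, 132, 132, 132, 133, 131, 130, 132, 130, 132, 131, 130, 131, 128, 130, 131, 127, 189, 207]
```

Emit:
carry_out --moves '[{"dx": 0, "dy": -0.005, "dz": 0, "twist": 0}, {"dx": 0, "dy": 0, "dz": 0, "twist": 0}, {"dx": 0, "dy": 0.0015, "dz": 0, "twist": 0}, {"dx": 0, "dy": 0.0015, "dz": 0, "twist": 0}]'

```text
t: 21.4
eef_pos: [492.8, 88.9, 15.2]
tcp_rot: [-3.141, -0.0, 0.011]
ft_force: [-0.1, 3.2, -0.6]
opening: 0.077
```

Emit:
carry_out --moves '[{"dx": 0, "dy": -0.005, "dz": 0, "twist": 0}, {"dx": 0, "dy": 0, "dz": 0, "twist": 0}, {"dx": 0, "dy": 0.0015, "dz": 0, "twist": 0}, {"dx": 0, "dy": 0.0015, "dz": 0, "twist": 0}]'

```text
t: 21.8
eef_pos: [492.8, 87.4, 15.2]
tcp_rot: [-3.141, -0.0, 0.011]
ft_force: [0.4, 3.2, -1.6]
opening: 0.079
```

Emit:
carry_out --moves '[{"dx": 0, "dy": -0.005, "dz": 0, "twist": 0}, {"dx": 0, "dy": 0, "dz": 0, "twist": 0}, {"dx": 0, "dy": 0.0015, "dz": 0, "twist": 0}, {"dx": 0, "dy": 0.0015, "dz": 0, "twist": 0}]'

```text
t: 22.2
eef_pos: [492.7, 86.0, 15.1]
tcp_rot: [-3.141, -0.0, 0.012]
ft_force: [-0.8, 4.3, -0.8]
opening: 0.077
```

Emit:
carry_out --moves '[{"dx": 0, "dy": -0.005, "dz": 0, "twist": 0}, {"dx": 0, "dy": 0, "dz": 0, "twist": 0}, {"dx": 0, "dy": 0.0015, "dz": 0, "twist": 0}, {"dx": 0, "dy": 0.0015, "dz": 0, "twist": 0}]'

```text
t: 22.6
eef_pos: [492.0, 85.1, 15.0]
tcp_rot: [-3.141, 0.001, 0.012]
ft_force: [-1.2, 14.7, -0.6]
opening: 0.079
```

Jam felt: 14.7 N, and the advance fell short. I'll tap again to the same target and compare.

Emit:
carry_out --moves '[{"dx": 0, "dy": -0.004, "dz": 0, "twist": 0}, {"dx": 0, "dy": -0.001, "dz": 0, "twist": 0}, {"dx": 0, "dy": 0, "dz": 0, "twist": 0}, {"dx": 0, "dy": 0, "dz": 0, "twist": 0}]'

```text
t: 23.0
eef_pos: [492.0, 85.1, 15.0]
tcp_rot: [-3.141, 0.001, 0.012]
ft_force: [-2.2, 14.5, -0.8]
opening: 0.084
```

Emit:
carry_out --moves '[{"dx": 0, "dy": -0.003, "dz": 0, "twist": 0}, {"dx": 0, "dy": -0.001, "dz": 0, "twist": 0}, {"dx": 0, "dy": 0.0002, "dz": 0, "twist": 0}, {"dx": 0, "dy": 0.0002, "dz": 0, "twist": 0}]'

```text
t: 23.4
eef_pos: [492.0, 84.9, 15.0]
tcp_rot: [-3.141, 0.002, 0.012]
ft_force: [-2.3, 15.5, -1.0]
opening: 0.08
```

Emit:
carry_out --moves '[{"dx": 0, "dy": -0.003, "dz": 0, "twist": 0}, {"dx": 0, "dy": -0.001, "dz": 0, "twist": 0}, {"dx": 0, "dy": 0.0003, "dz": 0, "twist": 0}, {"dx": 0, "dy": 0.0003, "dz": 0, "twist": 0}]'

```text
t: 23.8
eef_pos: [491.8, 84.7, 15.0]
tcp_rot: [-3.141, 0.002, 0.012]
ft_force: [-3.1, 17.6, -0.4]
opening: 0.078
```

```bash
python3 chk.py w11
```

```text
handle px 776 292 336 267
handle slope px [  0.07 291.01]
row256 [55, 56, 186, 218, 212, 128, 129, 130, 134, 131, 132, 131, 129, 131, 134, 135, 134, 131, 133, 131, 136, 132, 132, 136, 198, 150, 221, 220, 185, 130, 94, 124, 125, 123, 124, 124, 121, 122, 123, 123, 122, 125, 124, 124, 122, 122, 124, 123, 137, 186]
```

Emit:
carry_out --moves '[{"dx": 0, "dy": -0.003, "dz": 0, "twist": 0}, {"dx": 0, "dy": -0.001, "dz": 0, "twist": 0}, {"dx": 0, "dy": 0.0003, "dz": 0, "twist": 0}, {"dx": 0, "dy": 0.0003, "dz": 0, "twist": 0}]'

```text
t: 24.25
eef_pos: [491.7, 84.5, 14.9]
tcp_rot: [-3.14, 0.002, 0.012]
ft_force: [-3.5, 19.2, -1.5]
opening: 0.084
```

Emit:
carry_out --moves '[{"dx": 0, "dy": -0.005, "dz": 0, "twist": 0}, {"dx": 0, "dy": -0.015, "dz": 0, "twist": 0}, {"dx": 0, "dy": -0.025, "dz": 0, "twist": 0}, {"dx": 0, "dy": -0.025, "dz": 0, "twist": 0}]'

```text
t: 24.65
eef_pos: [492.5, 109.7, 15.2]
tcp_rot: [-3.142, -0.0, 0.013]
ft_force: [-0.2, 0.1, -1.3]
opening: 0.079
```

```bash
python3 chk.py w12
python3 - <<'E'
from h import *
np.set_printoptions(precision=2,suppress=True)
s=state();print(s['t'],s['eef_pos'],s['ft_force'])
p,d,ci=load('w12');p0,d0,c0=load('w2')
p,d,ci=snap('side','s12');p0,_,_=load('s4')
for n,q in(('before',p0),('after',p)):
    hsv=cv2.cvtColor(q,cv2.COLOR_RGB2HSV);m=(hsv[...,0]>20)&(hsv[...,0]<35)&(hsv[...,1]>140)
    m[:220]=0;m[310:]=0;m[:,:330]=0;m[:,380:]=0;ys,xs=np.nonzero(m);print(n,'brass bbox',xs.min(),xs.max(),ys.min(),ys.max(),xs.mean(),ys.mean())
a=cv2.resize(p[220:310,280:420,::-1],(800,514),interpolation=cv2.INTER_CUBIC)
cv2.imwrite('pics/c12.png',a)
E
```

```text
handle px 823 291 332 267
handle slope px [ -0.01 316.52]
row256 [55, 51, 52, 180, 165, 134, 136, 136, 136, 138, 135, 138, 139, 138, 137, 141, 137, 137, 139, 138, 138, 137, 137, 157, 188, 210, 159, 227, 228, 168, 140, 105, 100, 101, 101, 97, 103, 101, 100, 100, 104, 102, 102, 99, 100, 87, 76, 75, 105, 187]
24.7 [492.46 109.25  15.14] [ 0.26  0.39 -1.26]
before brass bbox 342 366 256 271 350.91803278688525 264.59016393442624
after brass bbox 345 370 257 271 356.9791666666667 264.75
```

Jammed at 19 N with no further movement, and the brass shifted about 4 px toward the fence. Carrying the hammer back to its free spot.

Emit:
carry_out --moves '[{"dx": 0, "dy": -0.015, "dz": -0.02, "twist": 0}, {"dx": 0, "dy": -0.04, "dz": -0.04, "twist": 0}, {"dx": 0, "dy": -0.06, "dz": -0.05, "twist": 0}, {"dx": 0.004, "dy": -0.1, "dz": -0.05, "twist": 0}, {"dx": 0.009, "dy": -0.14, "dz": -0.05, "twist": 0}]'

```text
t: 25.25
eef_pos: [500.1, 249.6, 65.8]
tcp_rot: [-3.141, -0.001, 0.01]
ft_force: [0.7, -0.5, -0.6]
opening: 0.081
```

Run:
```python
from h import *
print(state()['eef_pos'])
go(534.4,352,12,.247)
```

```text
[500.06697453 249.62895606  65.77107418]
dx,dy,dz mm [  35.4 -102.    53.8] twist -13.6
```

Emit:
carry_out --moves '[{"dx": 0.015, "dy": -0.04, "dz": 0, "twist": -5}, {"dx": 0.028, "dy": -0.08, "dz": 0.01, "twist": -10}, {"dx": 0.035, "dy": -0.102, "dz": 0.03, "twist": -13.6}, {"dx": 0.035, "dy": -0.102, "dz": 0.05, "twist": -13.6}, {"dx": 0.035, "dy": -0.102, "dz": 0.05, "twist": -13.6}]'

```text
t: 25.75
eef_pos: [532.3, 350.8, 12.5]
tcp_rot: [3.141, 0.004, 0.25]
ft_force: [-0.2, -0.2, -1.1]
opening: 0.08
```

Run:
```python
from h import *
s=state();print(s['t'],s['eef_pos'],s['tcp_rot'],s['ft_force'])
```

```text
25.75 [532.25632442 350.78582377  12.47491423] [3.14052787 0.00445902 0.24972022] [-0.20183199 -0.15079476 -1.05592574]
```

Emit:
carry_out --moves '[{"dx": 0, "dy": 0, "dz": 0.003, "twist": 0}, {"dx": 0, "dy": 0, "dz": 0.007, "twist": 0}, {"dx": 0, "dy": 0, "dz": 0.01, "twist": 0}, {"dx": 0, "dy": 0, "dz": 0.01, "twist": 0}]'

```text
t: 26.15
eef_pos: [533.8, 350.9, 5.4]
tcp_rot: [-3.141, -0.0, 0.248]
ft_force: [0.7, -0.7, -1.0]
opening: 0.083
```

Emit:
carry_out --moves '[{"dx": 0, "dy": 0, "dz": 0.001, "twist": 0}, {"dx": 0, "dy": 0, "dz": 0.0025, "twist": 0}, {"dx": 0, "dy": 0, "dz": 0.003, "twist": 0}, {"dx": 0, "dy": 0, "dz": 0.003, "twist": 0}]'

```text
t: 26.55
eef_pos: [533.7, 351.2, 2.2]
tcp_rot: [-3.142, -0.0, 0.249]
ft_force: [0.2, -0.4, -0.3]
opening: 0.077
```

Emit:
carry_out --moves '[{"dx": 0, "dy": 0, "dz": 0, "twist": 0}, {"dx": 0, "dy": 0, "dz": 0, "twist": 0}, {"dx": 0, "dy": 0, "dz": 0, "twist": 0}, {"dx": 0, "dy": 0, "dz": 0, "twist": 0}]' --grip 0.03

```text
t: 26.95
eef_pos: [533.6, 351.3, 2.2]
tcp_rot: [-3.142, -0.0, 0.249]
ft_force: [-0.5, -0.1, -0.1]
opening: 0.307
```

Emit:
carry_out --moves '[{"dx": 0, "dy": 0, "dz": -0.02, "twist": 0}, {"dx": 0, "dy": 0, "dz": -0.06, "twist": 0}, {"dx": -0.02, "dy": 0, "dz": -0.11, "twist": 0}, {"dx": -0.04, "dy": 0, "dz": -0.15, "twist": 0}, {"dx": -0.04, "dy": 0, "dz": -0.15, "twist": 0}]'

```text
t: 27.45
eef_pos: [494.9, 342.1, 157.9]
tcp_rot: [-3.14, -0.008, 0.25]
ft_force: [1.1, 0.1, -0.2]
opening: 0.316
```

Run:
```python
from h import *
np.set_printoptions(precision=1,suppress=True)
s=state();print(s['t'],s['eef_pos'],s['ft_force'])
p,d,ci=snap('wrist','w13');cv2.imwrite('pics/w13b.png',p[:,:,::-1])
```

```text
27.45 [494.9 342.1 157.9] [ 1.1  0.1 -0.2]
```

View pics/w13b.png

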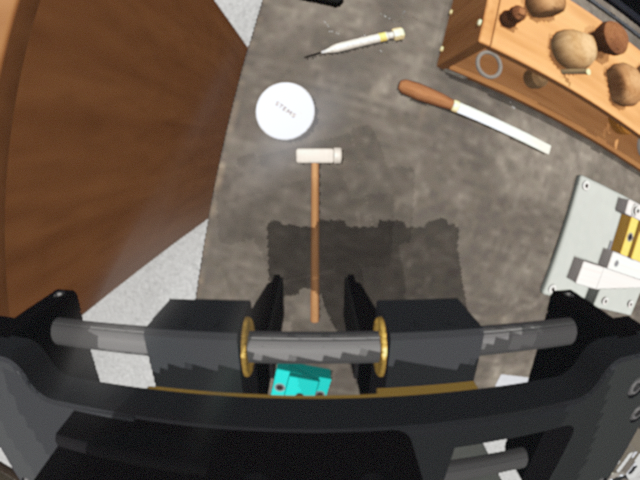

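The hammer lies flat, head at (319,156) and handle down to (315,320). The bystanders are in place and the wedge is deep in the vice at (600,280). One last numeric check from the top camera, then I hand in.

Run:
```python
from h import *
np.set_printoptions(precision=1,suppress=True)
p0,_,c0=load('top0');p,d,ci=snap('top','t13')
for n,q in(('before',p0),('after',p)):
    h=cv2.cvtColor(q,cv2.COLOR_RGB2HSV);m=(h[...,0]>20)&(h[...,0]<35)&(h[...,1]>90);m[:190]=0;m[250:]=0;m[:,:330]=0;m[:,:]&=(np.arange(640)<385)
    ys,xs=np.nonzero(m);print(n,xs.min(),xs.max(),ys.min(),ys.max(),onz('top',xs.mean(),ys.mean(),38,c0)[:2])
    print('col360 V',h[186:236,360,2].tolist())
V=cv2.cvtColor(p,cv2.COLOR_RGB2HSV)[...,2];r=int(233)
print('wedge rows',[(r,V[r,310:345:2].tolist()) for r in(228,232)])
print(job_done())
```

```text
before 347 370 199 217 [574.3 -16.9]
col360 V [113, 110, 106, 106, 177, 206, 206, 205, 206, 206, 167, 91, 134, 185, 203, 204, 204, 203, 205, 202, 168, 104, 98, 139, 186, 203, 203, 204, 203, 204, 203, 163, 174, 204, 205, 204, 205, 205, 206, 206, 164, 114, 159, 176, 177, 180, 180, 180, 181, 179]
after 347 370 197 214 [580.6 -16.9]
col360 V [121, 118, 112, 117, 188, 217, 217, 216, 217, 199, 201, 213, 214, 214, 214, 214, 214, 194, 141, 108, 146, 197, 215, 214, 214, 214, 215, 213, 181, 188, 217, 217, 217, 216, 216, 216, 215, 205, 208, 215, 217, 217, 216, 200, 188, 191, 192, 192, 191, 189]
wedge rows [(228, [94, 102, 166, 194, 194, 196, 195, 215, 216, 216, 216, 216, 215, 216, 191, 217, 215, 215]), (232, [108, 109, 165, 195, 195, 194, 194, 214, 217, 217, 216, 216, 217, 218, 207, 217, 216, 199])]
the job is handed in; nothing more can be done
None
```

I set the wedge about 37 mm deep in the slot by hand. I then tapped it in lightly with the hammer until it jammed at about 80 mm. I laid the hammer flat on its old spot and handed the job in at about 27.5 s of the 58 s allowed.

- **Clamping:** The resistance stayed around 2–4 N, then rose sharply to about 15 N. Later taps, up to 19 N, moved the hand only 0.6 mm further. The hammer was visibly tilting in the grip meanwhile, so I took the wedge as stopped. The task text gave 12–18 N to jam; I went slightly over it to be sure.
- **Block:** The top camera shows the block moved about 6 mm onto the fence. The gaps at the fence and the jaw are closed.
- **Bruising:** I had no direct check for bruised brass. The highest force reported was 19 N; peaks within a tap were not recorded.
- **First hammer grasp:** It caught only the top half of the handle, so I set the hammer down and regripped it lower before using it.
- **Bystanders:** In the last wrist picture the tin, screwdriver, file and turquoise block looked in place. I did not re-check the loupe, pin vice, calliper or dial, and no move went near them.
- **Refused calls:** My first six move calls were refused for missing keys and moved nothing.

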